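Lock the filter cartridge into its bayonet housing

TASK

Put the filter cartridge back into the filter housing on the bench: set it in the collar and feel gently for the two slots, push it fully home against the spring, then twist it clockwise (seen from above) about a quarter turn to the stop and let it spring up into its lock, and let go. Do not force it, and leave the other things on the bench where they are.

Things in the scene. Friction and masses are not known exactly. Their poses are not given: they have to be found in the camera images.
- cartridge: Loose grey filter cartridge, 81 mm tall, about 140 g, standing upright on the bench. Origin: centre of its underside, z up its axis. From below: white pleated element, diameter 32 (z 0 to 19), taper to a round neck, diameter 37.4 (z 24 to 43.5), cap, diameter 50 (z 43.5 to 49), grip bar on the cap (z 49 to 81). A half turn about z makes no difference.
- grip_bar (a point): Point on the cartridge's axis inside its upright grip bar, 70 mm over its underside, 11 mm below the bar's top. The bar is 42 long (cartridge x), 12 thick (y) and 32 high, to be gripped from above across its thickness.
- lugs (a point): Point on the cartridge's axis at the middle height of its two bayonet lugs, 31 mm over its underside. The lugs stand out of the neck along the cartridge's +x and -x (in line with the grip bar) to 25 mm from the axis, each 8 wide and 6 high.
- filter_housing: Fixed filter housing: square steel foot 104 x 104 x 8, grey canister of diameter 67, a brass hose stub to its +y and its -y side, and on top an aluminium collar of diameter 74, with a bayonet bore of diameter 40. Origin: centre of its underside, z up. Total height 65.
- socket_mouth (a point): Centre of the bore, level with the collar's top; axes as the housing's. Two opposite entry slots for the lugs, 10.4 wide, reach 26.6 mm from the axis. They lie near the housing's +x and -x, but the collar is clamped at a bearing up to 0.45 rad either way from there: in no reading, to be found by feel or by looking. Lugs drop in only within about 0.05 rad of it.
- spring_touch (a point): Point on the bore's axis, 30 mm below the collar's top, where the cartridge's underside first meets a spring follower (lugs' undersides then 2 mm below the collar's top). It pushes up with 4 N plus 0.5 N per mm of further travel, damped (60 N per m/s). Let go in the slots, the cartridge is pushed up again.
- home_level (a point): Point on the bore's axis 12.5 mm below the collar's top: height of the lugs' middle when fully home, the cap resting on the collar (spring about 10 N). The collar's lip is 7 thick: 2.5 mm above home the lugs' tops touch its underside. Below the lip the lugs can turn from the slots, clockwise seen from above only.
- lock_level (a point): Point on the bore's axis 7 mm below the collar's top: height of the lugs' middle when locked. 1.31 rad clockwise of the slots the lip has notches, 3 deep, in its underside, and about 0.05 rad beyond a stop. Let go there, the cartridge springs up 5.5 mm from home into the notches and is held.
- lube_bottle: bystander: slender bottle with a pointed spout, 42 x 42 x 123, origin at the centre of its underside
- bell: bystander: domed bicycle bell, 53 x 66 x 31, origin at the centre of its underside
- patch_tin: bystander: flat rectangular tin, 57 x 92 x 20, origin at the centre of its underside
There are look-alikes about, which are no part of the job. Leave any blue or pink look-alike of the cartridge alone.

How it is judged:
By the outcome, as a careful person would: the job done as asked, in the order asked, and still so for the second after the job is handed in, with the robot touching nothing.
It also fails if it takes over 72 s, if anything falls off the work surface, if the arm or the gripper's body presses on something with over 40 N, if the wrist force passes 120 N, or if a joint passes its speed limit or range.

ROBOT

A 6-joint arm with a two-finger parallel gripper is mounted at the origin on a cart in front of the work surface, level with it; the furniture and walls round the work are solid. World frame = base frame: x ahead of the robot, y to its left, z up, the work surface at z = 0. Lengths are in m, angles in rad, forces in N, time in s.
With the tool pointing down it reaches from about 0.225 to 0.875 m from the base axis. Payload 3.4 kg.
Tool frame: the origin (TCP) lies at the very end of the fingers, on their centre line; the grasp point (between the pads) lies 19 mm behind it (manip.hold_point_z is the distance from the TCP to the grasp point, in m); z points along the fingers, x is the direction in which the jaws open and shut, and the axes are right-handed (so a half turn about z gives the same grasp; the last joint's range is limited). The gripper opens to 85 mm and grips with 20 to 120 N. Pads are 22 mm wide; open, the fingers measure 114 mm over their backs; the gripper's body (76 mm by 85 mm) begins 54 mm behind the grasp point. The pads swing forward as they close: fully open they stand 13 mm farther back than shut.
Start: joints at [1.161, 0.276, 1.505, -0, 1.361, -0.121], TCP at [0.164, 0.551, 0.231] pointing down, gripper open.
Joint ranges: [-2.89, 2.89], [-0.75, 2.08], [0.22, 2.7], [-1.18, 4.32], [0.11, 2.71], [-2.7, 2.7]. Speed limits (rad/s): [2.57, 2.57, 3.14, 3.14, 3.14, 3.14].

INTERFACE

Orientations are given as a unit quaternion [w, x, y, z].
In Python, from rig import manip gives the robot as it stands.
- The arm moves only by the tool apply_moves, never from a script. Its argument "commands" is one flat list of numbers, 6 for each row, row after row: the shift along the tool's x, y, z normalised to -1 to 1, where 1 is 0.03 m, then the turn, a rotation vector about the tool's x, y, z normalised to -1 to 1, where 1 is 0.15 rad. A call has 1 to 20 rows; each row shifts and turns the commanded pose from where the row before left it, along the tool's axes as they then stand; what a row does not reach is not made up. A row lasts 1/10 s, in which the tool goes at most 50 mm and 8.59 degrees, less where a joint would pass 70% of its speed; a pose out of reach is approached as far as the arm can. A call with a number of a shift or a turn outside -1 to 1 is refused whole. A call with a gripper value outside its range is refused whole. "jaw" is the opening, from -1 (shut) to 1 (fully open), set as the call begins (left out, the last holds). The fingers move at their own pace and stop on an object; "newtons" is the grip in N (left out, the last holds). Time passes only in rows, so rows that do not move let the fingers close. It gives the time, the measured TCP pose, the force and the opening at its end, in the units of the state.
- manip.get_state(): the state, without advancing time (a new reading comes with each control period).
- manip.get_image(name): name is "side" or "top" or "wrist"; returns a dict with "frame" (384x512x3 uint8, red, green, blue), "fx", "fy", "cx", "cy" (pixels), "extrinsics" (4x4, takes a point from camera to world coordinates); the wrist camera has in their place "mount" (4x4, takes a point from camera to tool coordinates, whose origin is the TCP and whose axes are the tool frame's). Camera axes: x right, y up, looking along -z (the intrinsics and any distortion apply to the point x, -y, -z); pixel columns grow to the right and rows downward; lengths in m; the calibration is good to about 2 mm. A picture is of the moment at which its call begins: read the wrist's pose just before it. There is no depth.
- manip.sign_off(): hands the job in, once; it reports no verdict.
The state is a dict: "clock": time; "qpos": joint angles; "qd": joint speeds; "effort": joint torques, N m; "position": TCP position; "ee_rot": TCP orientation; "contact_force": force on the tool from outside, world axes, zero at the start; "moment": the same for the moment, N m; "width": finger opening in m.
Only numpy, scipy, OpenCV 4.12 (cv2) and the standard library are available. Lean on these libraries where they do the work, as an engineer would, in place of code of your own. Each camera call takes 0.05 s, during which the arm holds its last target. There are 200 camera calls.

## Working session

There is one attempt and no reset: what is moved stays moved. The work goes in short steps, Python scripts to look and compute and a tool call to move; the robot and the scene stay as the last step left them, time stands still between calls to the robot, and variables do not carry over. Pictures are saved under pics/ and viewed, about 8 in all and at most 12, crops included, and the job is handed in when it is done.

Besides the shell and the picture viewer there is one more tool, called after "Call:" by a JSON object that holds its "method" and its "body". apply_moves: Moves the arm, as the interface text tells. Scaled input: -1 to 1 covers 0.03 m each way for a shift and 0.15 rad each way for a turn. Its arguments: {"type":"object","properties":{"commands":{"type":"array"},"jaw":{"type":"number"},"newtons":{"type":"number"}},"required":["commands"]}

```bash
mkdir -p pics; ls
cat > h.py <<'E'
import numpy as np, cv2, json
from rig import manip
from scipy.spatial.transform import Rotation as R
def grab(n,name):
    s=manip.get_state(); d=manip.get_image(n)
    cv2.imwrite(f'pics/{name}.png',d['frame'][:,:,::-1])
    if n=='wrist':
        T=np.eye(4);q=s['ee_rot'];T[:3,:3]=R.from_quat([q[1],q[2],q[3],q[0]]).as_matrix();T[:3,3]=s['position']
        E=T@np.array(d['mount'])
    else: E=np.array(d['extrinsics'])
    m={k:d[k] for k in d if k not in('frame','mount','extrinsics')}
    m={k:(np.array(v).tolist() if not isinstance(v,str) else v) for k,v in m.items()}; m['E']=E.tolist()
    json.dump(m,open(f'pics/{name}.json','w')); return d['frame'],m
def px2w(name,u,v,z):
    m=json.load(open(f'pics/{name}.json'));E=np.array(m['E'])
    r=E[:3,:3]@np.array([(u-m['cx'])/m['fx'],-(v-m['cy'])/m['fy'],-1]);o=E[:3,3]
    return o+r*(z-o[2])/r[2]
def w2px(name,p):
    m=json.load(open(f'pics/{name}.json'));E=np.array(m['E'])
    c=E[:3,:3].T@(np.array(p)-E[:3,3]);return m['cx']+m['fx']*c[0]/-c[2],m['cy']-m['fy']*c[1]/-c[2]
E
python3 - <<'E'
from h import *
print(manip.get_state())
for n in('top','side','wrist'):
    f,m=grab(n,n+'0'); print(n,m)
a=[cv2.imread(f'pics/{n}0.png') for n in('top','side','wrist')]
cv2.imwrite('pics/topb.png',cv2.resize(a[0],(800,600),interpolation=cv2.INTER_CUBIC))
E
```

```text
pics
{'clock': 0.0, 'qpos': array([ 1.16095671e+00,  2.76602907e-01,  1.50616955e+00, -3.14538073e-06,
        1.36069340e+00, -1.20963909e-01]), 'qd': array([-0.00044662,  0.00011266,  0.00209856,  0.00113326,  0.00068529,
        0.00058605]), 'effort': array([-2.02569099e-03, -4.16791856e+01, -2.45801854e+01, -5.30884481e-04,
        1.11600247e-02,  1.73428691e-05]), 'position': array([0.16357085, 0.55067595, 0.23042069]), 'ee_rot': array([ 4.66708610e-04,  8.01521347e-01,  5.97965428e-01, -8.12035387e-04]), 'contact_force': array([-0.20549746,  0.68156619,  0.15705181]), 'moment': array([ 0.04162973,  0.00707844, -0.00596472]), 'width': 0.08543257129599043}
top {'fx': 346.9072485427653, 'fy': 346.9072485427653, 'cx': 255.42995252037102, 'cy': 188.31296597332883, 'E': [[0.0016676957464548876, 0.9951521332284576, -0.09833336423486612, 0.46338092110980655], [-0.9998376504066411, 0.0034235832187366156, 0.017690446779868658, 0.005445126765566356], [0.017941338306387195, 0.09828789757032136, 0.9949962801794694, 1.0122081147792474], [0.0, 0.0, 0.0, 1.0]]}
side {'fx': 482.4625431051818, 'fy': 482.4625431051818, 'cx': 262.95344602420806, 'cy': 194.0281903997184, 'E': [[-0.9853247146162284, 0.1010276645450266, -0.13758131327700637, 0.39589509201974754], [-0.17032752865208248, -0.6344796319728107, 0.7539390755193159, 0.9845611488770284], [-0.011123837005378055, 0.7663086895032735, 0.6423762547308653, 0.9019743464868228], [0.0, 0.0, 0.0, 1.0]]}
wrist {'fx': 282.49949044349825, 'fy': 282.49949044349825, 'cx': 255.08244998103936, 'cy': 191.29788032432876, 'E': [[0.2848371078986034, -0.9241153885899343, -0.254712721581065, 0.09937795168119258], [0.958575418629294, 0.2743215020925346, 0.07668689776858069, 0.5690429006018662], [-0.0009943659449732597, -0.2660046278938947, 0.9639712387698073, 0.37302150912340515], [0.0, 0.0, 0.0, 1.0]]}
```

View pics/topb.png

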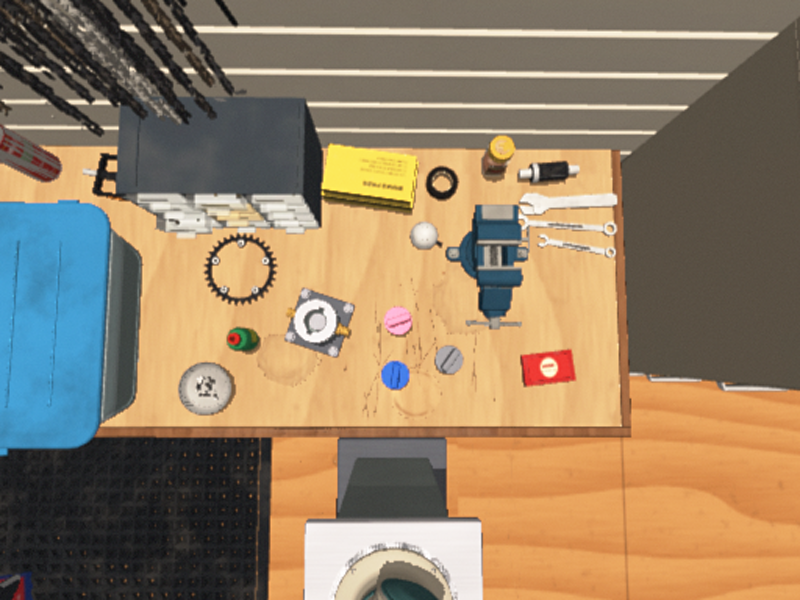

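View pics/side0.png

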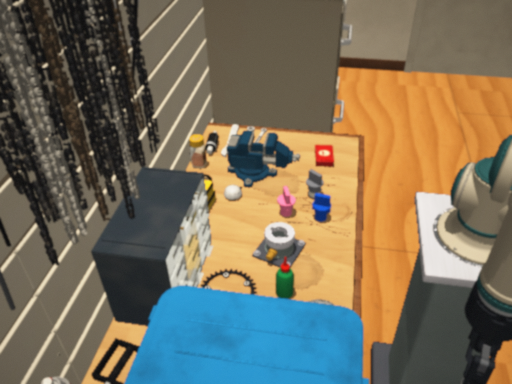

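Top view (800 px wide): the candidates are grey (449,360), pink (398,321) and blue (395,376). The grey one matches the description. The housing is at (318,321), and its collar is visible. Next is a close crop.

Run:
```python
from h import *
a=cv2.imread('pics/top0.png')
c=cv2.resize(a[215:247,271:303],None,fx=12,fy=12,interpolation=cv2.INTER_CUBIC)
d=cv2.resize(a[180:232,178:230],None,fx=7.385,fy=7.385,interpolation=cv2.INTER_CUBIC)
d=cv2.resize(d,(384,384))
cv2.imwrite('pics/c1.png',np.hstack([c,d]))
print('cart bar top',px2w('top0',449*.64,360*.64,.081),'housing',px2w('top0',318*.64,321*.64,.065))
```

```text
cart bar top [ 0.44277413 -0.09657394  0.081     ] housing [0.50963196 0.12992692 0.065     ]
```

View pics/c1.png

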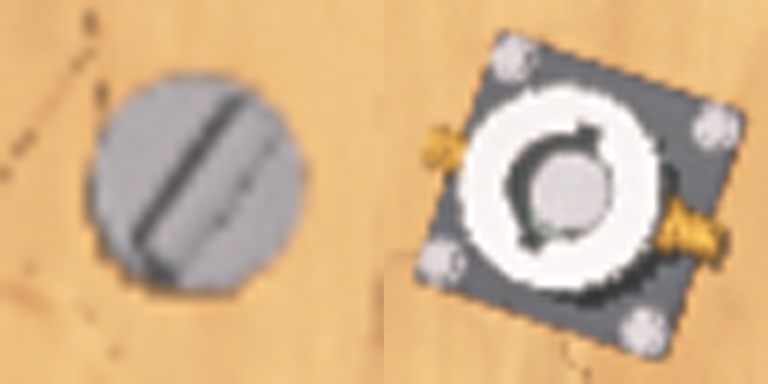

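Run:
```python
from h import *
for z in(.05,.15,.22):print(z,px2w('top0',100*.64,445*.64,z),px2w('top0',140*.64,400*.64,z),px2w('side0',360,320,z),px2w('side0',330,300,z))
def crop(u,v):return px2w('top0',178+u/7.385,180+v/7.385,.065)
print('slot',crop(588-384,132),crop(530-384,240),'collar c',crop(562-384,188))
```

```text
0.05 [0.29617596 0.50236759 0.05      ] [0.37246759 0.4378275  0.05      ] [0.30815211 0.35666233 0.05      ] [0.37330433 0.31509149 0.05      ]
0.15 [0.31355317 0.45072362 0.15      ] [0.381916   0.39289103 0.15      ] [0.31845089 0.4303616  0.15      ] [0.37595591 0.3936701  0.15      ]
0.22 [0.32571722 0.41457284 0.22      ] [0.38852988 0.3614355  0.22      ] [0.32566004 0.48195108 0.22      ] [0.37781201 0.44867514 0.22      ]
slot [0.53029805 0.12453684 0.065     ] [0.49041354 0.1451992  0.065     ] collar c [0.50957583 0.13377563 0.065     ]
```

Call:
{"method": "apply_moves", "body": {"commands": [-0.45,0.375,0,0,0,0,-0.9,0.75,0,0,0,0,-0.9,0.75,0,0,0,0,-0.9,0.75,0,0,0,0,-0.9,0.75,0,0,0,0,-0.9,0.75,0,0,0,0,-0.9,0.75,0,0,0,0,-0.9,0.75,0,0,0,0,-0.9,0.75,0,0,0,0,-0.9,0.75,0,0,0,0,-0.9,0.75,0,0,0,0,-0.9,0.75,0,0,0,0,-0.9,0.75,0,0,0,0,-0.9,0.75,0,0,0,0,-0.9,0.75,0,0,0,0,-0.9,0.75,0,0,0,0,-0.9,0.75,0,0,0,0,-0.9,0.75,0,0,0,0,-0.9,0.75,0,0,0,0,-0.9,0.75,0,0,0,0]}}

```text
clock: 2.15
position: [0.4335, -0.0803, 0.2312]
ee_rot: [-0.0, 0.802, 0.598, -0.0]
contact_force: [1.5, 0.2, 0.4]
width: 0.0858
```

Call:
{"method": "apply_moves", "body": {"commands": [-0.45,0.375,0,0,0,0.75,0,0,0,0,0,0.75,0,0,0,0,0,0.75,0,0,0,0,0,0,0,0,0,0,0,0]}}

```text
clock: 2.65
position: [0.4405, -0.0948, 0.2312]
ee_rot: [-0.0, 0.89, 0.456, -0.0]
contact_force: [0.2, 0.3, -1.0]
width: 0.0853
```

Run:
```python
from h import *
f,m=grab('wrist','w1'); s=manip.get_state(); print(s['clock'],s['position'],s['ee_rot'],s['qpos'],m['E'])
cv2.imwrite('pics/w1b.png',cv2.resize(cv2.imread('pics/w1.png'),(800,600),interpolation=cv2.INTER_CUBIC))
print(w2px('w1',[.443,-.097,.081]))
```

```text
2.7 [ 0.44075371 -0.0946428   0.23129435] [-2.03044306e-05  8.90130671e-01  4.55705367e-01 -8.04337905e-05] [-3.66004844e-01  8.71150801e-02  1.74800588e+00 -9.58968175e-05
  1.30660938e+00 -1.31230877e+00] [[0.5845635582828282, -0.7821482119406029, -0.21570725737868723, 0.38623220672623804], [0.811347888327824, 0.5635991902265426, 0.15514688808340557, -0.05646231119890751], [0.00022457448203203176, -0.26570684472572775, 0.9640538482015407, 0.3737365893217245], [0.0, 0.0, 0.0, 1.0]]
(np.float64(255.29706045824355), np.float64(181.40280241485146))
```

View pics/w1b.png

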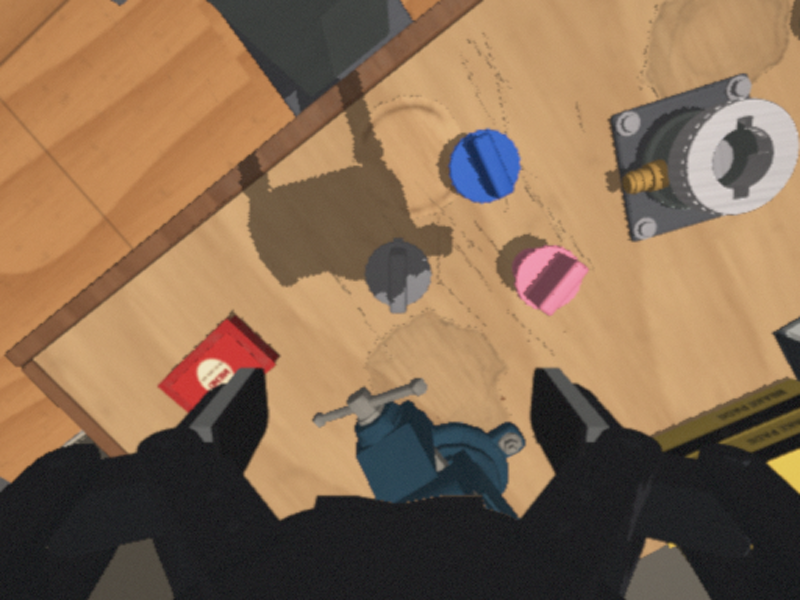

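The wrist view (800 px) shows the grey cartridge at (398,276), bar nearly vertical, and the housing collar at (743,157) with two slots. I'll enlarge both.

Run:
```python
from h import *
a=cv2.imread('pics/w1.png')
c=cv2.resize(a[148:208,225:285],(600,600),interpolation=cv2.INTER_CUBIC); c=cv2.convertScaleAbs(c,alpha=1.6,beta=0)
d=cv2.resize(a[55:155,432:512],(480,600),interpolation=cv2.INTER_CUBIC)
cv2.imwrite('pics/c2.png',cv2.resize(np.hstack([c,d]),(792,440)))
```

```text
(no output)
```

View pics/c2.png

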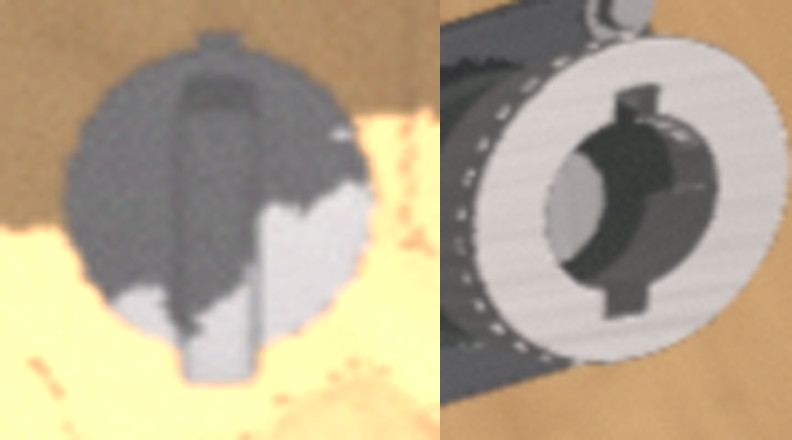

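Run:
```python
from h import *
L=lambda x,y,z:px2w('w1',225+(x)/7.333-.5*0,148+y/7.333,z)
H=lambda x,y,z=.065:px2w('w1',432+(x-440)/4.4,55+y/4.4,z)
a,b=L(220,107,.081),L(220,382,.081);print('bar',a,b,np.linalg.norm(a-b),(a+b)/2,np.arctan2(*(b-a)[[1,0]]))
w=L(183,245,.081)-L(257,245,.081);print('wid',np.linalg.norm(w))
cl,cr=L(66,190,.049),L(372,190,.049);print('cap',(cl+cr)/2,np.linalg.norm(cl-cr))
s,t=H(638,91),H(625,317);print('slots',s,t,(s+t)/2,np.linalg.norm(s-t),np.arctan2(*(s-t)[[1,0]]),np.arctan2(*(t-s)[[1,0]]))
s,t=H(638,115),H(625,290);print('slot angle inner',np.arctan2(*(t-s)[[1,0]]))
def circ(P):
    A=np.c_[2*P[:,:2],np.ones(len(P))];x=np.linalg.lstsq(A,(P[:,:2]**2).sum(1),rcond=None)[0];r=np.sqrt(x[2]+x[0]**2+x[1]**2)
    return x[:2],r,np.std(np.linalg.norm(P[:,:2]-x[:2],axis=1))
im=cv2.imread('pics/w1.png');m=(im.min(2)>150).astype(np.uint8);m[:,:430]=0
cs,h=cv2.findContours(m,cv2.RETR_CCOMP,cv2.CHAIN_APPROX_NONE)
for c in cs:
    if len(c)>60:
        P=np.array([px2w('w1',*p[0],.065) for p in c]);x,r,sd=circ(P)
        k=abs(np.linalg.norm(P[:,:2]-x,axis=1)-r)<.0025;print(len(c),circ(P),circ(P[k]))
T=cv2.imread('pics/top0.png');m=(T.min(2)>190).astype(np.uint8);m[:175]=0;m[235:]=0;m[:,:175]=0;m[:,232:]=0
cs,h=cv2.findContours(m,cv2.RETR_EXTERNAL,cv2.CHAIN_APPROX_NONE)
for c in cs:
    if len(c)>60:
        P=np.array([px2w('top0',*p[0],.065) for p in c]);print('top',circ(P))
def TC(u,v,z):return px2w('top0',271+u/12,215+v/12,z)
print('cap top view',(TC(92,185,.049)+TC(305,185,.049))/2,(TC(200,72,.049)+TC(200,295,.049))/2)
```

```text
bar [ 0.42642182 -0.08544178  0.081     ] [ 0.459706   -0.10942637  0.081     ] 0.04102556530633329 [ 0.44306391 -0.09743407  0.081     ] -0.6244183161050016
wid 0.010743326715009646
cap [ 0.44158584 -0.0965676   0.049     ] 0.048926749069315816
slots [0.48835808 0.1487249  0.065     ] [0.53419477 0.12495805 0.065     ] [0.51127643 0.13684148 0.065     ] 0.051632017265412104 2.6632456814648053 -0.4783469721249877
slot angle inner -0.49562224629965684
205 (array([0.50992659, 0.13677749]), np.float64(0.03611621422040198), np.float64(0.0004317639235491447)) (array([0.50992659, 0.13677749]), np.float64(0.03611621422040198), np.float64(0.0004317639235491447))
137 (array([0.51082564, 0.13830171]), np.float64(0.021018493958215305), np.float64(0.004422421090080025)) (array([0.51004551, 0.13698915]), np.float64(0.020702528625354304), np.float64(0.0008749555282917227))
top (array([0.51109682, 0.13595647]), np.float64(0.03554490364197274), np.float64(0.0007878459930243523))
cap top view [ 0.44202094 -0.10059327  0.049     ] [ 0.44243094 -0.100931    0.049     ]
```

Call:
{"method": "apply_moves", "body": {"commands": [-0.027,0.055,0.745,0,0,0,-0.027,0.055,0.745,0,0,0,0,0,0.745,0,0,0,0,0,0.745,0,0,0,0,0,0.745,0,0,0,0,0,0.745,0,0,0,0,0,0.745,0,0,0,0,0,0.745,0,0,0,0,0,0,0,0,0,0,0,0,0,0,0]}}

```text
clock: 3.7
position: [0.443, -0.0977, 0.0527]
ee_rot: [-0.0, 0.89, 0.455, -0.0]
contact_force: [2.0, -0.7, 1.4]
width: 0.0857
```

Call:
{"method": "apply_moves", "body": {"commands": [0,0,0,0,0,0,0,0,0,0,0,0,0,0,0,0,0,0,0,0,0,0,0,0,0,0,0,0,0,0,0,0,0,0,0,0,0,0,0,0,0,0,0,0,0,0,0,0], "jaw": -1, "newtons": 50}}

```text
clock: 4.5
position: [0.4435, -0.098, 0.0529]
ee_rot: [0.0, 0.891, 0.455, 0.0]
contact_force: [-0.3, 0.2, 5.2]
width: 0.0112
```

Call:
{"method": "apply_moves", "body": {"commands": [0,0,-0.4,0,0,0,0,0,-0.7,0,0,0,0,0,-0.7,0,0,0,0,0,-0.7,0,0,0,0,0,-0.7,0,0,0,0,0,-0.5,0,0,0,0,0,0,0,0,0,0,0,0,0,0,0,0,0,0,0,0,0]}}

```text
clock: 5.4
position: [0.4421, -0.0974, 0.1622]
ee_rot: [-0.001, 0.891, 0.455, -0.001]
contact_force: [0.2, 0.1, -1.5]
width: 0.0113
```

Run:
```python
from h import *
f,m=grab('wrist','w2'); s=manip.get_state(); print(s['clock'],s['position'],s['ee_rot'],s['contact_force'],s['moment'],s['width'])
p=np.array(s['position']);print(w2px('w2',p+[0,0,.0285]))
a=cv2.imread('pics/w2.png')
c=cv2.resize(a[200:384,130:380],(800,589),interpolation=cv2.INTER_CUBIC)
cv2.imwrite('pics/w2b.png',cv2.convertScaleAbs(c,alpha=1.5))
```

```text
5.45 [ 0.4421732  -0.09748267  0.16222094] [-1.03599524e-03  8.90541296e-01  4.54900385e-01 -8.75508296e-04] [ 1.1547257   0.40572421 -1.88767246] [-0.00371262 -0.02744808 -0.01172317] 0.011099926919349055
(np.float64(256.5015332618447), np.float64(266.14317345476763))
```

View pics/w2b.png

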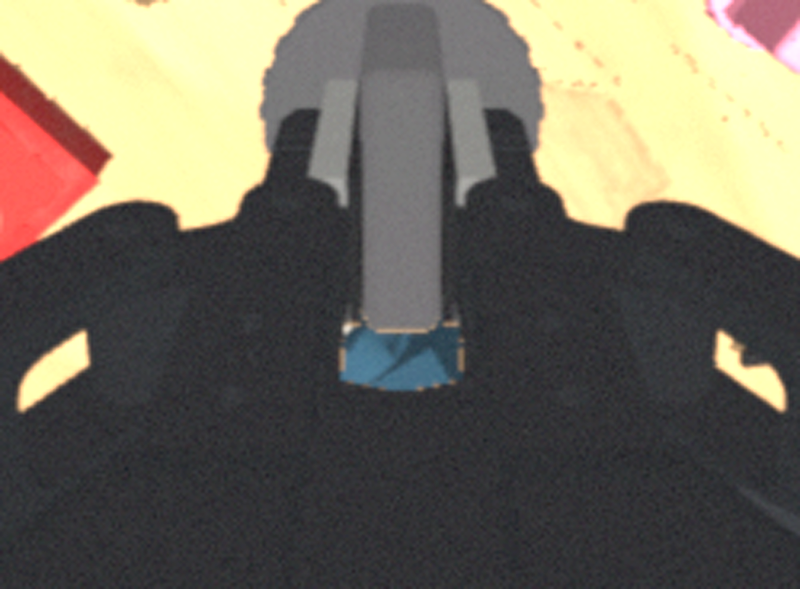

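The cartridge is held, bar square between the pads. The bar's top runs from crop (402,70) to (402,330). I'll work out the grasp offset and the way to the housing.

Run:
```python
from h import *
p=np.array([.4422,-.0975,.1622]);z=.1622+.0285
a,b=px2w('w2',255.6,200+70/3.2,z),px2w('w2',255.6,200+330/3.2,z)
print(a,b,np.linalg.norm(a-b),(a+b)/2-p,np.arctan2(*(b-a)[[1,0]]))
yaw=2*np.arctan2(.4549,.8905)
off=((a+b)/2-p)[:2]
tx=np.array([np.cos(yaw),np.sin(yaw)]);ty=np.array([np.sin(yaw),-np.cos(yaw)])
print('yaw',yaw,'off tool',off@tx,off@ty)
d=np.array([.5103,.1367])-p[:2];print('move',d@tx,d@ty)
```

```text
[ 0.42463666 -0.08531033  0.1907    ] [ 0.45767681 -0.10919013  0.1907    ] 0.04076635495092794 [-0.00104327  0.00024977  0.0285    ] -0.6258324013236727
yaw 0.9445585309216409 off tool -0.0004090879073123028 -0.0009916841387522372
move 0.22967125522487072 -0.08208754182841808
```

Call:
{"method": "apply_moves", "body": {"commands": [0.42,-0.15,0,0,0,0,0.85,-0.3,0,0,0,0,0.85,-0.3,0,0,0,0,0.85,-0.3,0,0,0,0,0.85,-0.3,0,0,0,0,0.85,-0.3,0,0,0,0,0.85,-0.3,0,0,0,0,0.85,-0.3,0,0,0,0,0.85,-0.3,0,0,0,0,0.43,-0.165,0,0,0,0,0,0,0,0,0,-0.93,0,0,0,0,0,0,0,0,0,0,0,0]}}

```text
clock: 6.75
position: [0.5112, 0.1358, 0.1631]
ee_rot: [-0.0, 0.857, 0.515, -0.0]
contact_force: [0.0, 0.5, -0.5]
width: 0.0109
```

Run:
```python
from h import *
f,m=grab('top','t3'); f,m=grab('wrist','w3'); s=manip.get_state(); print(s['clock'],s['position'],s['ee_rot'],s['contact_force'],s['qpos'])
a=cv2.imread('pics/w3.png');b=cv2.imread('pics/t3.png')
c=cv2.resize(a[150:300,150:360],(800,571),interpolation=cv2.INTER_CUBIC)
cv2.imwrite('pics/w3b.png',cv2.convertScaleAbs(c,alpha=1.4))
```

```text
6.85 [0.51135924 0.13552563 0.16336366] [-8.59623504e-05  8.57301681e-01  5.14814319e-01 -1.91881342e-04] [ 0.29017684  0.17746223 -1.22484712] [ 1.27504854e-01  2.55869311e-01  1.71086841e+00  3.60047690e-06
  1.17527543e+00 -9.54078655e-01]
```

View pics/w3b.png

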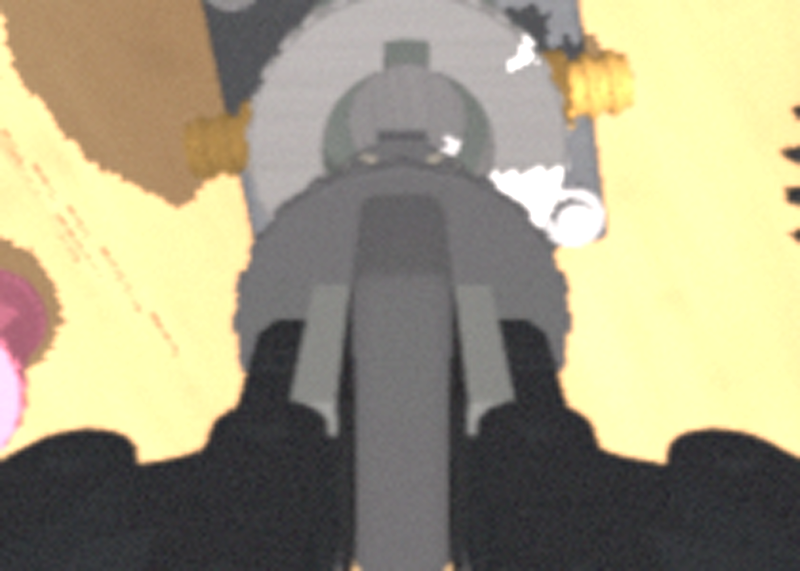

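Run:
```python
from h import *
s=manip.get_state();p=np.array(s['position']);q=s['ee_rot'];yaw=2*np.arctan2(q[2],q[1])
tx=np.array([np.cos(yaw),np.sin(yaw)]);ty=np.array([np.sin(yaw),-np.cos(yaw)])
X=lambda x,y,z:px2w('w3',150+x/3.81,150+y/3.81,z)[:2]
for n,pt in dict(l=X(325,135,.065),r=X(493,135,.065),ol=X(247,130,.065),orr=X(566,115,.065),slotout=X(408,41,.065),sl=X(386,45,.065),sr=X(430,45,.065),capl=X(238,310,.1107+.049),capr=X(568,310,.1107+.049),bl=X(357,300,p[2]+.0285),br=X(450,300,p[2]+.0285)).items():
    print(n,(pt-p[:2])@tx*1e3,(pt-p[:2])@ty*1e3)
print('yaw',yaw, 'est', [((np.array([.5103,.1367])-p[:2])@t)*1e3 for t in(tx,ty)])
```

```text
l -18.100725782476943 -5.691329592883243
r 20.664225249142632 -5.6815692540445175
ol -36.05301005011342 -6.8842093679683805
orr 37.31646353058767 -10.412928087776198
slotout 1.0145182138513107 -27.533849419777503
sl -3.9466494795893525 -26.62619234216386
sr 5.978730381375908 -26.62379336300437
capl -24.51269807051668 -3.233438219804402
capr 23.840814593977377 -3.2202489145348325
bl -5.664971120572461 -18.42691285995923
br 4.933837545846066 -18.424035108026004
yaw 1.0815821215874017 est [np.float64(0.5388433720445202), np.float64(-1.4868668875204567)]
```

Call:
{"method": "apply_moves", "body": {"commands": [0.037,-0.01,0,0,0,0,0,0,0.4,0,0,0,0,0,0.5,0,0,0,0,0,0.5,0,0,0,0,0,0.4,0,0,0,0,0,0.15,0,0,0,0,0,0,0,0,0,0,0,0,0,0,0]}}

```text
clock: 7.65
position: [0.5123, 0.137, 0.1053]
ee_rot: [0.0, 0.857, 0.516, 0.0]
contact_force: [0.0, -0.4, -0.4]
width: 0.0113
```

Call:
{"method": "apply_moves", "body": {"commands": [0,0,0.1,0,0,0,0,0,0.1,0,0,0,0,0,0.1,0,0,0,0,0,0,0,0,0]}}

```text
clock: 8.05
position: [0.5115, 0.1369, 0.0956]
ee_rot: [-0.0, 0.857, 0.516, -0.0]
contact_force: [-0.3, -0.7, -0.6]
width: 0.011
```

Call:
{"method": "apply_moves", "body": {"commands": [0,0,0.05,0,0,0,0,0,0.05,0,0,0,0,0,0.05,0,0,0,0,0,0.05,0,0,0,0,0,0,0,0,0]}}

```text
clock: 8.55
position: [0.5117, 0.137, 0.0898]
ee_rot: [-0.0, 0.857, 0.516, -0.0]
contact_force: [0.1, -1.1, -1.2]
width: 0.0108
```

Call:
{"method": "apply_moves", "body": {"commands": [0,0,0.04,0,0,0,0,0,0.04,0,0,0,0,0,0,0,0,0]}}

```text
clock: 8.85
position: [0.512, 0.137, 0.0878]
ee_rot: [0.0, 0.857, 0.516, 0.0]
contact_force: [-1.2, 1.0, 2.7]
width: 0.0111
```

Call:
{"method": "apply_moves", "body": {"commands": [0,0,0.04,0,0,0,0,0,0.04,0,0,0,0,0,0,0,0,0]}}

```text
clock: 9.15
position: [0.512, 0.137, 0.0854]
ee_rot: [0.0, 0.857, 0.516, 0.0]
contact_force: [-0.2, -0.8, 4.2]
width: 0.0113
```

Call:
{"method": "apply_moves", "body": {"commands": [0,0,0.04,0,0,0,0,0,0.04,0,0,0,0,0,0,0,0,0]}}

```text
clock: 9.45
position: [0.512, 0.137, 0.083]
ee_rot: [0.0, 0.857, 0.516, 0.0]
contact_force: [-1.6, -0.6, 5.7]
width: 0.0111
```

Call:
{"method": "apply_moves", "body": {"commands": [0,0,0.05,0,0,0,0,0,0.05,0,0,0,0,0,0.05,0,0,0,0,0,0.05,0,0,0,0,0,0.05,0,0,0,0,0,0,0,0,0]}}

```text
clock: 10.05
position: [0.512, 0.137, 0.0759]
ee_rot: [0.0, 0.857, 0.516, 0.0]
contact_force: [-2.5, -0.7, 7.9]
width: 0.0114
```

Call:
{"method": "apply_moves", "body": {"commands": [0,0,0.03,0,0,0,0,0,0.02,0,0,0,0,0,0,0,0,0]}}

```text
clock: 10.35
position: [0.512, 0.137, 0.0746]
ee_rot: [0.0, 0.857, 0.516, 0.0]
contact_force: [-2.3, -0.3, 8.4]
width: 0.0112
```

Call:
{"method": "apply_moves", "body": {"commands": [0,0,0.02,0,0,0,0,0,0,0,0,0]}}

```text
clock: 10.55
position: [0.512, 0.137, 0.0744]
ee_rot: [0.0, 0.857, 0.516, 0.0]
contact_force: [-2.1, -0.7, 12.5]
width: 0.0109
```

Call:
{"method": "apply_moves", "body": {"commands": [0,0,0.02,0,0,0,0,0,0,0,0,0]}}

```text
clock: 10.75
position: [0.512, 0.137, 0.0744]
ee_rot: [0.0, 0.857, 0.516, 0.001]
contact_force: [-4.8, -0.8, 15.9]
width: 0.0112
```

Call:
{"method": "apply_moves", "body": {"commands": [-0.008,-0.015,-0.03,0,0,0,0,0,0,0,0,0]}}

```text
clock: 10.95
position: [0.512, 0.137, 0.0747]
ee_rot: [0.0, 0.857, 0.516, 0.001]
contact_force: [-1.4, 0.2, 9.1]
width: 0.0112
```

Call:
{"method": "apply_moves", "body": {"commands": [0,0,0,0,0,0.4,0,0,0,0,0,0.6,0,0,0,0,0,0.6,0,0,0,0,0,0.4,0,0,0,0,0,0]}}

```text
clock: 11.45
position: [0.512, 0.1371, 0.0745]
ee_rot: [0.0, 0.924, 0.382, 0.001]
contact_force: [-1.6, -0.2, 8.8]
width: 0.0114
```

Turning freely; yaw 0.784 (0.30 rad done).

Call:
{"method": "apply_moves", "body": {"commands": [0,0,0,0,0,0.6,0,0,0,0,0,0.7,0,0,0,0,0,0.7,0,0,0,0,0,0.7,0,0,0,0,0,0.6,0,0,0,0,0,0]}}

```text
clock: 12.05
position: [0.5114, 0.1372, 0.0744]
ee_rot: [-0.0, 0.99, 0.143, 0.0]
contact_force: [-2.6, 0.1, 11.1]
width: 0.0112
```

Call:
{"method": "apply_moves", "body": {"commands": [0,0,0,0,0,0.6,0,0,0,0,0,0.6,0,0,0,0,0,0.6,0,0,0,0,0,0.5,0,0,0,0,0,0]}}

```text
clock: 12.55
position: [0.5111, 0.1374, 0.0744]
ee_rot: [-0.0, 1.0, -0.029, 0.0]
contact_force: [-3.3, -0.0, 10.7]
width: 0.0115
```

Run:
```python
from h import *
s=manip.get_state();q=s['ee_rot'];print(s['position'],2*np.arctan2(q[2],q[1])-1.0816,s['contact_force'],s['moment'],s['qpos'][5])
```

```text
[0.51113775 0.13735204 0.07444994] -1.1388935496147385 [-3.27745031 -0.03785196 10.68059948] [ 0.05727854  0.59786064 -0.08847423] 0.18739802214875992
```

Call:
{"method": "apply_moves", "body": {"commands": [-0.01,0,0,0,0,0.4,0,0,0,0,0,0.4,0,0,0,0,0,0.25,0,0,0,0,0,0]}}

```text
clock: 12.95
position: [0.5108, 0.1374, 0.0744]
ee_rot: [-0.0, 0.994, -0.107, 0.0]
contact_force: [-2.8, 0.5, 9.7]
width: 0.011
```

```bash
cat > st.py <<'E'
from h import *
s=manip.get_state();q=s['ee_rot'];print(s['clock'],s['position'],2*np.arctan2(q[2],q[1])-1.0816,s['contact_force'],s['moment'],s['width'])
E
python3 st.py
```

```text
12.95 [0.5108306  0.13742846 0.07442365] -1.2956881701062806 [-2.80149012  0.47643243  9.69257814] [ 0.11246748  0.63225652 -0.01306563] 0.011015290987833172
```

Call:
{"method": "apply_moves", "body": {"commands": [0,0,0,0,0,0.15,0,0,0,0,0,0]}}

```text
clock: 13.15
position: [0.5106, 0.1375, 0.0744]
ee_rot: [-0.0, 0.993, -0.118, -0.0]
contact_force: [-3.8, 0.9, 10.7]
width: 0.0114
```

```bash
python3 st.py
```

```text
13.15 [0.5106199  0.13750144 0.07440745] -1.3174247431542594 [-3.83039765  0.93144774 10.72068962] [0.11831651 0.56010033 0.18292624] 0.011385372176765121
```

Call:
{"method": "apply_moves", "body": {"commands": [0,0,0,0,0,0.15,0,0,0,0,0,0]}}

```text
clock: 13.35
position: [0.5102, 0.1377, 0.0744]
ee_rot: [-0.0, 0.992, -0.129, -0.001]
contact_force: [-3.9, 2.3, 11.2]
width: 0.0108
```

```bash
python3 st.py
```

```text
13.35 [0.51024939 0.13768482 0.0744271 ] -1.339774339842207 [-3.88995777  2.25242943 11.19687731] [0.29294448 0.65700867 0.3106693 ] 0.010843262838290306
```

Call:
{"method": "apply_moves", "body": {"commands": [0,0,0,0,0,-0.23,0,0,-0.05,0,0,0,0,0,-0.03,0,0,0,0,0,0,0,0,0]}}

```text
clock: 13.75
position: [0.5106, 0.1375, 0.0766]
ee_rot: [-0.0, 0.994, -0.112, -0.0]
contact_force: [-2.9, 0.7, 8.4]
width: 0.0113
```

```bash
python3 st.py
```

```text
13.75 [0.51055738 0.13752825 0.07656481] -1.305895992611662 [-2.85369123  0.69225895  8.42910444] [0.22046336 0.65368857 0.02549722] 0.011336215825851521
```

Call:
{"method": "apply_moves", "body": {"commands": [0,0,-0.03,0,0,0,0,0,0,0,0,0]}}

```text
clock: 13.95
position: [0.5106, 0.1375, 0.0773]
ee_rot: [-0.0, 0.994, -0.112, -0.0]
contact_force: [-2.6, 1.6, 8.4]
width: 0.0114
```

```bash
python3 st.py
```

```text
13.95 [0.51056903 0.1375337  0.07733515] -1.3059138169848157 [-2.5854655   1.5579987   8.38158164] [0.19584416 0.58666024 0.00784108] 0.011381816363891737
```

Call:
{"method": "apply_moves", "body": {"commands": [0,0,-0.03,0,0,0,0,0,-0.03,0,0,0,0,0,0,0,0,0]}}

```text
clock: 14.25
position: [0.5106, 0.1375, 0.079]
ee_rot: [-0.0, 0.994, -0.112, -0.0]
contact_force: [-2.3, 2.4, 7.5]
width: 0.0108
```

Call:
{"method": "apply_moves", "body": {"commands": [0,0,-0.03,0,0,0,0,0,0,0,0,0]}}

```text
clock: 14.45
position: [0.5105, 0.1375, 0.0798]
ee_rot: [-0.0, 0.994, -0.112, -0.0]
contact_force: [-2.5, 1.0, 6.7]
width: 0.0114
```

```bash
python3 st.py
```

```text
14.45 [0.51053041 0.13752972 0.07982481] -1.3059686857047108 [-2.52095248  1.03198513  6.67222526] [0.21231249 0.50639662 0.05849164] 0.011427871286966283
```

Call:
{"method": "apply_moves", "body": {"commands": [0,0,-0.02,0,0,0,0,0,0,0,0,0]}}

```text
clock: 14.65
position: [0.5105, 0.1375, 0.0799]
ee_rot: [-0.0, 0.994, -0.112, -0.001]
contact_force: [-2.1, 2.3, 3.9]
width: 0.0113
```

Call:
{"method": "apply_moves", "body": {"commands": [0,0,-0.02,0,0,0,0,0,0,0,0,0]}}

```text
clock: 14.85
position: [0.5105, 0.1375, 0.08]
ee_rot: [-0.0, 0.994, -0.112, -0.001]
contact_force: [-0.7, 3.1, -1.7]
width: 0.011
```

```bash
python3 st.py
```

```text
14.85 [0.51052576 0.13748841 0.08002374] -1.30598782765664 [-0.71469737  3.13272121 -1.71065313] [ 0.6640547   0.25548324 -0.04641104] 0.010973848304927189
```

Call:
{"method": "apply_moves", "body": {"commands": [0,0,0,0,0,0,0,0,0,0,0,0,0,0,0,0,0,0,0,0,0,0,0,0,0,0,0,0,0,0,0,0,0,0,0,0], "jaw": 1}}

```text
clock: 15.45
position: [0.5112, 0.1369, 0.0808]
ee_rot: [-0.0, 0.994, -0.112, 0.0]
contact_force: [0.1, -0.1, -0.4]
width: 0.0852
```

Call:
{"method": "apply_moves", "body": {"commands": [0,0,-0.3,0,0,0,0,0,-0.7,0,0,0,0,0,-0.7,0,0,0,0,0,-0.7,0,0,0,0,0,-0.7,0,0,0,0,0,-0.7,0,0,0,0,0,-0.4,0,0,0,0,0,0,0,0,0,0,0,0,0,0,0]}}

```text
clock: 16.35
position: [0.5107, 0.1369, 0.2064]
ee_rot: [0.0, 0.994, -0.112, -0.0]
contact_force: [-0.4, 1.1, -0.6]
width: 0.0853
```

```bash
python3 st.py
python3 - <<'E'
from h import *
f,m=grab('wrist','w4');g,_=grab('side','s4')
a=cv2.imread('pics/w4.png');b=cv2.imread('pics/s4.png')
cv2.imwrite('pics/e.png',np.hstack([cv2.resize(a,(512,384)),cv2.resize(b[180:330,200:310],(282,384),interpolation=cv2.INTER_CUBIC)]))
print(w2px('s4',[.5105,.137,.1]),w2px('w4',[.5105,.137,.1055]))
E
```

```text
16.35 [0.51071738 0.13694315 0.20641423] -1.305598474440358 [-0.39168289  1.08355803 -0.59203357] [ 0.01068718 -0.03192829  0.01549904] 0.08533325428216777
(np.float64(279.59751065242637), np.float64(220.9241804842933)) (np.float64(254.28534677898418), np.float64(190.51032501050142))
```

View pics/e.png

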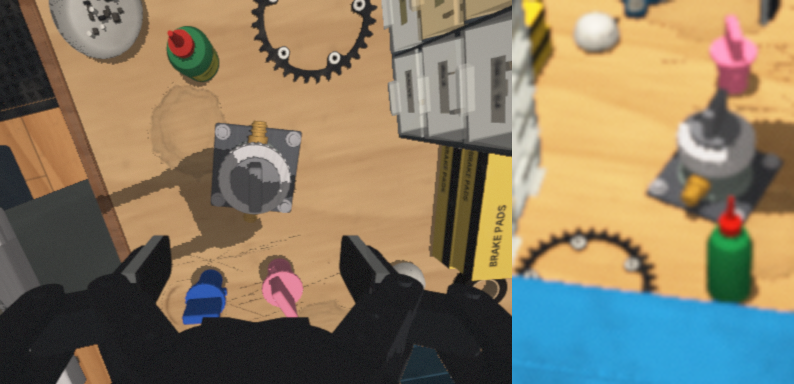

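The cartridge stands upright in the collar at (255,185), its bar still in line with the tool, and nothing else has moved. I'll hand it in.

```bash
python3 -c "
from rig import manip
print(manip.sign_off())"
```

```text
the job is handed in; nothing more can be done
None
```

The grey cartridge is back in the filter housing and locked, and I handed the job in at about 16 s on the robot's clock.

- **Insertion:** I lined it up with the slots by camera. It dropped in on the first try, and I pushed it home, where the cap met the collar at up to 16 N.
- **Twist:** I turned it clockwise to the stop, felt as a rise to about 0.3 N m at 1.34 rad. I then eased back slightly and let it spring up.
- **Lock:** It rose 5.5 mm and held there: lifting further moved it only about 0.1 mm and the upward spring load disappeared.
- **Last checks:** With the gripper open and clear at 0.21 m, the tool force was near zero. The final pictures show the cartridge upright in the collar, bar still at the locked angle. The other items in view looked undisturbed; I judged that by eye and did not measure it. The patch tin was out of view in the last pictures.

No check failed or disagreed. During the twist there was a small sideways force of about 2–4 N. I put it down to roughly 1 mm of grasp offset and made a small shift to ease it.

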